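# Fill the two-bay slide cassette feeder with matching pairs

### The arm

A 6-joint arm with a two-finger parallel gripper is mounted at the origin on the work surface. World frame = base frame: x ahead of the robot, y to its left, z up, the work surface at z = 0. Lengths are in mm, angles in rad, forces in N, time in s.
With the tool pointing down it reaches from about 300 to 775 mm from the base axis. Payload 14.6 kg.
Tool frame: the origin (TCP) lies midway between the tips of the shut fingers; the grasp point (between the pads) lies 19 mm behind it (manip.hold_point_z is the distance from the TCP to the grasp point, in mm); z points along the fingers, y is the direction in which the jaws open and shut (so a half turn about z gives the same grasp; the last joint's range is limited). The gripper opens to 94 mm and grips with 3 to 60 N. Pads are 16 mm wide; open, the fingers measure 119 mm over their backs; the gripper's body (75 mm by 177 mm) begins 78 mm behind the grasp point.
Start: joints at [1.261, 0.3, 1.521, -0, 1.321, -0.067], TCP at [132.23, 533.858, 205.446] pointing down, gripper open.
Joint ranges: [-3.03, 3.03], [-0.79, 2.21], [0.23, 2.52], [-1.04, 4.18], [0, 3.07], [-2.55, 2.55]. Speed limits (rad/s): [2.22, 2.22, 2.57, 3.14, 3.14, 3.14].

### API

Orientations are given as [roll, pitch, yaw] about the fixed x, y, z axes, in that order (R = Rz(yaw) Ry(pitch) Rx(roll)).
In Python, from cell import manip gives the robot as it stands.
- The arm moves only by the shell command python3 -m crank 'ROWS' [OPENING] [FORCE]. ROWS is JSON, a list of rows, each an object with "offset": the shift along the world's x, y, z in m, a list of three; "spin": the turn about the world's z in degrees. In form: [{"offset": [dx, dy, dz], "spin": spin}, ...]. A call has exactly 8 rows; each row is the pose to reach, as a shift and turn from the pose measured when the call began; what a row does not reach only later rows make up. A row lasts 1/12 s, in which the tool goes at most 41.7 mm and 7.16 degrees, less where a joint would pass 70% of its speed; a pose out of reach is approached as far as the arm can. A call with a gripper value outside its range is refused whole. OPENING is the opening, from 0 (shut) to 1 (fully open), set as the call begins (- or left out, the last holds). The fingers move at their own pace and stop on an object; FORCE is the grip in N (left out, the last holds). Time passes only in rows, so rows that repeat a pose let the fingers close, or fill a call up. It gives the time, the measured TCP pose, the force and the opening at its end, in the units of the state.
- manip.read_state(): the state, without advancing time (a new reading comes with each control period).
- manip.camera(name): name is "scene" or "side" or "wrist"; returns a dict with "pixels" (420x560x3 uint8, red, green, blue), "fx", "fy", "cx", "cy" (pixels), "extrinsics" (4x4, takes a point from world to camera coordinates); the wrist camera has in their place "hand_eye" (4x4, takes a point from camera to tool coordinates, whose origin is the TCP and whose axes are the flange's). Camera axes: x right, y down, z forward; pixel columns grow to the right and rows downward; lengths in mm; the calibration is good to about 2 mm. A picture is of the moment at which its call begins: read the wrist's pose just before it. There is no depth.
- manip.sign_off(): hands the job in, once; it reports no verdict.
Trained networks look in a picture, given as the dict that the camera call returned (one of the last four; its "shot" number tells which), for a name from the list of things; names that differ only in an ending like _2 or _b are one class to them, and where a whole thing is asked for, a point or a joint stands for the part that bears it (a point fixed in the world has none). Each returns a list of dicts, best first, with "conf" (0 to 1); they miss things now and then, are a little off and sometimes report something else, mostly with a low value. They report only what shows in the picture. A call takes as long as a camera call. They do not tell look-alikes from the thing itself.
- manip.search_frame(picture, name): "location" ([x, y, z] in mm, in world coordinates, good to about 4 mm: the middle of the surface that is visible of it).
- manip.masks_of(picture, name): "mask" (420x560 bool, what is visible of it).
The state is a dict: "clock": time; "joints": joint angles; "qd": joint speeds; "effort": joint torques, N m; "eef_pos": TCP position; "eef_rot": TCP orientation; "wrist_force": force on the tool from outside, world axes, zero at the start; "moment": the same for the moment, N m; "finger_gap": finger opening in mm.
Only numpy, scipy, OpenCV 4.12 (cv2) and the standard library are available. Lean on these libraries where they do the work, as an engineer would, in place of code of your own. Each camera call takes 0.05 s, during which the arm holds its last target. There are 200 camera calls.

### The job

Load the two spare slide cassettes from the bench mats into the spring-fed feeder so that each bay ends up full with one thick and one thin cassette: look which kind already waits in each bay, and put the spare of the other kind on top of it. Press each spare down against the spring, slide it under the lip fully home against the stops at the bay's far end, and let go so that it stays pinned level under the lip; leave the cassettes already in the feeder where they are, underneath, and do not shift or knock over the other things on the bench.

Things in the scene. Friction and masses are not known exactly. Their poses are not given: they have to be found in the camera images.
- spare_thick: white plastic slide cassette, a plain flat closed box 110 x 40 mm and 28 mm thick, one long grey window marked on its top and a grey line round its sides; origin at the centre of its underside, x along its length, z up; either end may lead. Lies flat on one of two grey 3 mm thick bench mats, to the left or right of the feeder
- spare_thin: white plastic slide cassette, a plain flat closed box 110 x 40 mm and 16 mm thick, five short grey cross slots marked on its top; origin at the centre of its underside, x along its length, z up; either end may lead. Lies flat on the other mat
- stock_thick: white plastic slide cassette, a plain flat closed box 110 x 40 mm and 28 mm thick, one long grey window marked on its top and a grey line round its sides; origin at the centre of its underside, x along its length, z up; either end may lead. Already waiting in one of the feeder's bays (either one), under its lip
- stock_thin: white plastic slide cassette, a plain flat closed box 110 x 40 mm and 16 mm thick, five short grey cross slots marked on its top; origin at the centre of its underside, x along its length, z up; either end may lead. Already waiting in the other bay, under its lip
- feeder: fixed grey two-bay cassette feeder, base plate 210 x 220 x 20 mm, from 90 mm before to 120 mm behind its origin along x, with a 42 mm high step behind the bays; origin at the base's underside, below the midpoint between the two bays; x points to the far end (the lips), away from the robot; z up. The bays lie along x, side by side, 60 mm to the left (+y) and right (-y)
- bay_left (a point): home point of the left (+y) bay: where the centre of the top face of the uppermost cassette lies when fully home; axes as the feeder's; 85 mm above the table, level with the underside of a fixed steel lip, 6 mm thick, that covers the bay from 30 mm to 61 mm along +x. Side guides 48 mm apart (flared mouths) run from 17 mm to the end stops at 55 mm along +x
- bay_right (a point): the same point of the right (-y) bay, which is equal. Nearer the robot than its guides each bay is open above and at the sides, with finger room down to the 20 mm base. A sprung plate (6 to 9 N) lifts the stack against the lip; at most 50 mm fit under it. To load: lay the cassette flat on the stack, far end just short of the lip; press down by its thickness and 3 to 5 mm; slide to the stops; let go
- oil_bottle: amber round oil bottle with black cap, 32 mm diameter, 85 mm tall, upright on the mat beyond one end of a spare cassette; origin at the centre of its underside. Bystander
- slide_box: closed black box 80 x 30 x 30 mm beside a spare cassette; origin at the centre of its underside, x along its length. Bystander
- stain_jar: lidded glass jar, 52 mm diameter, 60 mm tall, beyond one end of a spare cassette; origin at the centre of its underside. Bystander
- block_box: closed wooden box 75 x 26 x 35 mm beside a spare cassette; origin at the centre of its underside, x along its length. Bystander
- wash_bottle: white bottle, 56 mm diameter, 140 mm tall, upright on the robot's side of the feeder; origin at the centre of its underside. Bystander
Mind the look-alikes: they are no part of the job. What is shaped like the spare_thick but blue or green is not meant.

How it is judged:
By the outcome, as a careful person would: the job done as asked, in the order asked, and still so for the second after the job is handed in, with the robot touching nothing.
It also fails if it takes over 58 s, if anything falls off the work surface, if the arm or the gripper's body presses on something with over 40 N, if the wrist force passes 120 N, or if a joint passes its speed limit or range.

## Working session

There is one attempt and no reset: what is moved stays moved. The work goes in short steps, Python scripts to look and compute and a shell command to move; the robot and the scene stay as the last step left them, time stands still between calls to the robot, and variables do not carry over. Pictures are saved under pics/ and viewed, about 8 in all and at most 12, crops included, and the job is handed in when it is done.

```bash
ls; mkdir -p pics; cat > h.py <<'E'
from cell import manip
import numpy as np, cv2
def proj(p,P):
    P=np.atleast_2d(P); c=(p["extrinsics"]@np.c_[P,np.ones(len(P))].T)[:3]
    return np.c_[p["fx"]*c[0]/c[2]+p["cx"],p["fy"]*c[1]/c[2]+p["cy"]]
def unproj(p,uv,z):
    E=np.linalg.inv(p["extrinsics"]); d=E[:3,:3]@np.array([(uv[0]-p["cx"])/p["fx"],(uv[1]-p["cy"])/p["fy"],1]); o=E[:3,3]
    return o+d*(z-o[2])/d[2]
def save(p,n): cv2.imwrite("pics/"+n+".png",p["pixels"][:,:,::-1])
E
python3 - <<'E'
from h import *
a=manip.camera("scene"); b=manip.camera("side")
cv2.imwrite("pics/a.png",cv2.resize(np.vstack([a["pixels"],b["pixels"]]),None,fx=.7,fy=.7)[:,:,::-1]) if 0 else None
save(a,"scene0");save(b,"side0")
print(np.linalg.inv(a["extrinsics"])[:3,3],np.linalg.inv(b["extrinsics"])[:3,3])
for n in "spare_thick spare_thin feeder oil_bottle slide_box stain_jar block_box wash_bottle".split():
    for p in (a,b):
        print(n,[(np.round(d["location"]).astype(int).tolist(),round(d["conf"],2)) for d in manip.search_frame(p,n)])
print(manip.read_state()["clock"])
E
```

```text
pics
[1024.6637625   666.68655898 1041.09100665] [  78.33654797 1136.20848107  875.87579703]
spare_thick [([190, 307, 27], 0.82), ([709, 425, 29], 0.71), ([408, 618, 28], 0.59)]
spare_thick [([702, 424, 28], 0.91), ([394, 620, 31], 0.76), ([442, 348, 32], 0.6)]
spare_thin [([511, -347, 18], 0.78)]
spare_thin [([502, -340, 18], 0.65), ([582, 71, 86], 0.41)]
feeder [([638, 21, 21], 0.93)]
feeder [([572, 54, 21], 0.76)]
oil_bottle [([547, 381, 59], 0.62)]
oil_bottle [([535, 382, 50], 0.66)]
slide_box [([409, 432, 32], 0.72)]
slide_box [([397, 433, 30], 0.57)]
stain_jar [([402, -329, 44], 0.82), ([516, -250, 29], 0.4)]
stain_jar [([394, -327, 38], 0.7)]
block_box [([515, -250, 28], 0.47), ([512, -345, 18], 0.16)]
block_box [([504, -251, 28], 0.76), ([395, 433, 28], 0.72)]
wash_bottle [([446, 74, 82], 0.96)]
wash_bottle [([428, 88, 67], 0.64), ([565, 56, 22], 0.31)]
0.9
```

View pics/scene0.png

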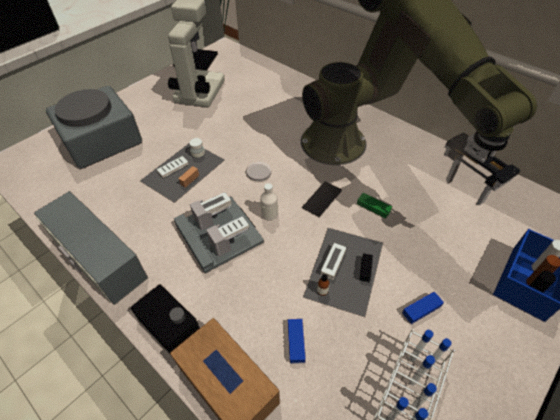

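View pics/side0.png

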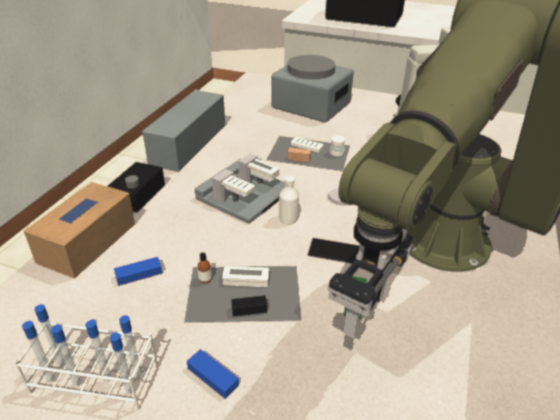

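The scene camera looks back at the robot. The +y (left) bay holds the slotted thin cassette, near (232,229). The right bay holds the windowed thick one, near (215,203). So spare_thick goes to the left bay and spare_thin to the right. spare_thick lies on the +y mat, near (333,260), and spare_thin on the −y mat, near (172,167).

```bash
python3 - <<'E'
from h import *
s=manip.read_state(); print(s["eef_pos"],s["eef_rot"],s["finger_gap"],s["joints"])
w=manip.camera("wrist"); print(np.round(w["hand_eye"],3).tolist(),w["fx"])
a=manip.camera("scene"); b=manip.camera("side")
for n,z in (("spare_thick",31),("spare_thin",19)):
  for p in (a,b):
    for d in manip.masks_of(p,n):
      m=d["mask"]; v,u=np.nonzero(m)
      pts=np.array([unproj(p,(x,y),z)[:2] for x,y in zip(u,v)],np.float32)
      print(n,round(d["conf"],2),[np.round(t,1) for t in cv2.minAreaRect(pts)])
f=lambda p,u,v,r=60:cv2.resize(p["pixels"][v-r:v+r,u-r:u+r],(400,400),interpolation=cv2.INTER_CUBIC)
cv2.imwrite("pics/crop.png",np.hstack([f(a,220,222,50),f(b,245,180,50)])[:,:,::-1])
E
```

```text
[132.21001543 533.87991795 205.45283788] [ 3.14154477e+00 -3.84793090e-05  2.89879434e+00] 93.99587076271007 [ 1.26142571e+00  2.99897487e-01  1.52098612e+00  4.29146483e-05
  1.32066383e+00 -6.65829174e-02]
[[0.0, -0.97, -0.244, 69.861], [1.0, 0.0, 0.0, -0.423], [-0.0, -0.244, 0.97, -179.569], [0.0, 0.0, 0.0, 1.0]] 378.7595804135546
spare_thick 0.84 [array([192.3, 312.8]), array([ 64. , 114.5]), np.float64(6.1)]
spare_thick 0.84 [array([411.2, 616.4]), array([ 47.1, 124.7]), np.float64(71.1)]
spare_thick 0.77 [array([710.7, 419.8]), array([116.4,  40.1]), np.float64(44.4)]
spare_thick 0.56 [array([454. , 344.8]), array([119.1,  45.8]), np.float64(15.7)]
spare_thick 0.93 [array([441.1, 350.9]), array([112.9,  67.1]), np.float64(16.8)]
spare_thick 0.84 [array([396.1, 621.3]), array([ 52.9, 122.1]), np.float64(72.5)]
spare_thick 0.57 [array([693.7, 424.8]), array([110.6,  69.9]), np.float64(44.1)]
spare_thick 0.47 [array([178.1, 318.6]), array([ 38.3, 128.2]), np.float64(5.5)]
spare_thick 0.26 [array([550.9, 359.1]), array([ 30.8, 108.7]), np.float64(31.0)]
spare_thin 0.54 [array([ 515.9, -346.6]), array([ 55., 109.]), np.float64(85.4)]
spare_thin 0.8 [array([ 507.4, -342.7]), array([ 64.8, 117.8]), np.float64(83.5)]
```

View pics/crop.png

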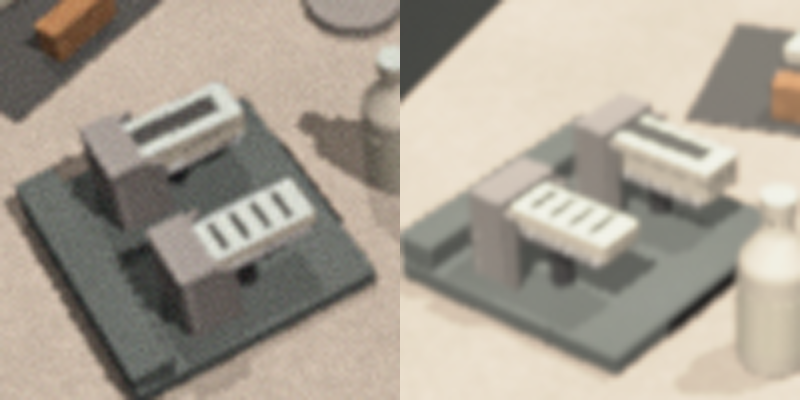

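```bash
python3 - <<'E'
from h import *
a=manip.camera("scene"); b=manip.camera("side")
for p,u,z in ((a,(263.5,240.5),20),(a,(231,197),20),(a,(204,264.5),42),(b,(249,219),20),(b,(285,181.5),20)):
    print(u,z,np.round(unproj(p,u,z),1))
# cassette tops
for p,u in ((a,(170+60/1*1.15+0,172)),): pass
for nm,p,o,pts in (("thinL scene",a,(170,172),[(195,230),(297,180),(315,212),(210,262)]),("thickR scene",a,(170,172),[(229,85),(243,112),(143,157),(126,125)]),
  ("thinL side",b,(195,130),[(130,182),(237,222),(208,250),(110,207)]),("thickR side",b,(195,130),[(237,117+0),(337,152),(314,179),(215,144)])):
    print(nm,[np.round(unproj(p,(o[0]+x/4,o[1]+y/4),85)[:2],0).tolist() for x,y in pts])
E
```

```text
(263.5, 240.5) 20 [534.2 134.2  20. ]
(231, 197) 20 [476.7 -74.4  20. ]
(204, 264.5) 42 [722.7  74.5  42. ]
(249, 219) 20 [527.3 125.9  20. ]
(285, 181.5) 20 [497.1 -92.3  20. ]
thinL scene [[625.0, 40.0], [541.0, 63.0], [554.0, 95.0], [638.0, 70.0]]
thickR scene [[508.0, -48.0], [521.0, -19.0], [604.0, -43.0], [592.0, -78.0]]
thinL side [[634.0, 33.0], [540.0, 53.0], [546.0, 93.0], [633.0, 68.0]]
thickR side [[596.0, -82.0], [506.0, -62.0], [509.0, -21.0], [597.0, -39.0]]
```

```bash
python3 -m crank '[{"offset":[0.03,-0.018,0],"spin":4},{"offset":[0.065,-0.039,0],"spin":8},{"offset":[0.1,-0.06,0],"spin":12},{"offset":[0.135,-0.081,0],"spin":16},{"offset":[0.17,-0.102,0],"spin":20},{"offset":[0.205,-0.123,0],"spin":24},{"offset":[0.24,-0.144,0],"spin":28},{"offset":[0.27,-0.162,0],"spin":30}]' 0.64; python3 -m crank '[{"offset":[0.025,-0.015,0],"spin":0},{"offset":[0.035,-0.02,0],"spin":0},{"offset":[0.035,-0.02,0],"spin":0},{"offset":[0.035,-0.02,0],"spin":0},{"offset":[0.035,-0.02,0],"spin":0},{"offset":[0.035,-0.02,0],"spin":0},{"offset":[0.035,-0.02,0],"spin":0},{"offset":[0.035,-0.02,0],"spin":0}]'
cat >> h.py <<'E'
from scipy.spatial.transform import Rotation as Ro
def wrist():
    s=manip.read_state(); p=manip.camera("wrist"); T=np.eye(4); T[:3,:3]=Ro.from_euler("xyz",s["eef_rot"]).as_matrix(); T[:3,3]=s["eef_pos"]
    p["extrinsics"]=np.linalg.inv(T@p["hand_eye"]); return p,s
E
python3 - <<'E'
from h import *
p,s=wrist(); save(p,"w1"); print(s["eef_pos"],s["eef_rot"],s["finger_gap"],s["clock"])
for n,z in (("spare_thick",31),):
    for d in manip.masks_of(p,n):
      v,u=np.nonzero(d["mask"])
      pts=np.array([unproj(p,(x,y),z)[:2] for x,y in zip(u,v)],np.float32)
      print(n,round(d["conf"],2),[np.round(t,1) for t in cv2.minAreaRect(pts)])
E
```

```text
clock: 2.02
eef_pos: [404.2, 370.1, 205.6]
eef_rot: [-3.142, 0.0, -2.857]
wrist_force: [-0.9, -0.0, 0.1]
finger_gap: 60.6
clock: 2.68
eef_pos: [438.6, 350.7, 205.7]
eef_rot: [3.142, 0.001, -2.856]
wrist_force: [0.1, -0.8, 0.5]
finger_gap: 60.3
[438.56294713 350.74047245 205.74750508] [ 3.14152082e+00  5.31873698e-04 -2.85633905e+00] 60.321539410768644 2.6833
spare_thick 0.76 [array([674.2, 391.8]), array([70.2, 49.2]), np.float64(44.0)]
spare_thick 0.74 [array([446.3, 338.8]), array([110.3,  40.7]), np.float64(17.1)]
spare_thick 0.69 [array([403.1, 600.6]), array([ 58. , 102.6]), np.float64(70.8)]
spare_thick 0.39 [array([428.,  95.]), array([51.1, 23.1]), np.float64(6.0)]
spare_thick 0.25 [array([573.1, 123.1]), array([144.1,  48.4]), np.float64(6.0)]
```

View pics/w1.png

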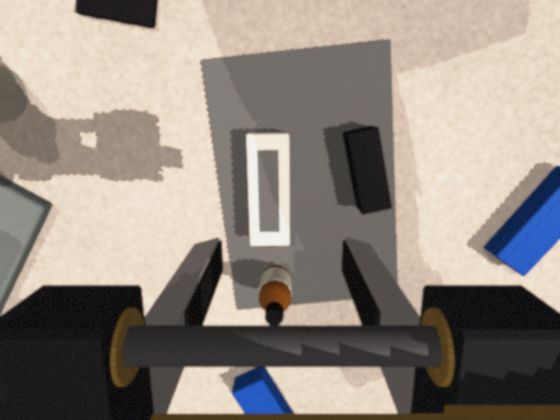

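The wrist view shows the white windowed cassette at (268,190), clear of the oil bottle (275,290) and the black box (368,170). The fit of 110.3 × 40.7 mm matches the given size. I'll grasp 15 mm behind its centre.

```bash
python3 -m crank '[{"offset":[-0.0066,-0.0163,-0.02],"spin":0.8},{"offset":[-0.0066,-0.0163,-0.055],"spin":0.8},{"offset":[-0.0066,-0.0163,-0.09],"spin":0.8},{"offset":[-0.0066,-0.0163,-0.125],"spin":0.8},{"offset":[-0.0066,-0.0163,-0.155],"spin":0.8},{"offset":[-0.0066,-0.0163,-0.18],"spin":0.8},{"offset":[-0.0066,-0.0163,-0.196],"spin":0.8},{"offset":[-0.0066,-0.0163,-0.1967],"spin":0.8}]'; python3 -m crank '[{"offset":[0,0,0],"spin":0},{"offset":[0,0,0],"spin":0},{"offset":[0,0,0],"spin":0},{"offset":[0,0,0],"spin":0},{"offset":[0,0,0],"spin":0},{"offset":[0,0,0],"spin":0},{"offset":[0,0,0],"spin":0},{"offset":[0,0,0],"spin":0}]' 0.3 50
```

```text
clock: 3.45
eef_pos: [430.6, 333.3, 5.9]
eef_rot: [-3.14, -0.004, -2.843]
wrist_force: [-1.2, -1.0, -0.4]
finger_gap: 60.3
clock: 4.12
eef_pos: [431.2, 333.7, 7.1]
eef_rot: [-3.141, -0.003, -2.843]
wrist_force: [-2.3, -0.4, 8.2]
finger_gap: 39.4
```

```bash
python3 -m crank '[{"offset":[0,0,0.01],"spin":0},{"offset":[0,0,0.03],"spin":0},{"offset":[0,0,0.06],"spin":0},{"offset":[0,-0.01,0.095],"spin":-2},{"offset":[0.01,-0.03,0.125],"spin":-6},{"offset":[0.025,-0.055,0.15],"spin":-11},{"offset":[0.04,-0.085,0.17],"spin":-16},{"offset":[0.055,-0.115,0.185],"spin":-20}]'; python3 -m crank '[{"offset":[0.015,-0.035,0.01],"spin":-3},{"offset":[0.03,-0.07,0.02],"spin":-6},{"offset":[0.047,-0.105,0.03],"spin":-9},{"offset":[0.063,-0.14,0.04],"spin":-11},{"offset":[0.08,-0.17,0.05],"spin":-12.6},{"offset":[0.095,-0.195,0.057],"spin":-12.6},{"offset":[0.104,-0.21,0.06],"spin":-12.6},{"offset":[0.104,-0.215,0.06],"spin":-12.6}]'; python3 -m crank '[{"offset":[0,0,0],"spin":0},{"offset":[0,0,0],"spin":0},{"offset":[0,0,0],"spin":0},{"offset":[0,0,0],"spin":0},{"offset":[0,0,0],"spin":0},{"offset":[0,0,0],"spin":0},{"offset":[0,0,0],"spin":0},{"offset":[0,0,0],"spin":0}]'
python3 - <<'E'
from h import *
p,s=wrist(); save(p,"w2"); print(s["eef_pos"],s["eef_rot"],s["finger_gap"],s["clock"]); np.save("w2E",p["extrinsics"])
E
```

```text
clock: 4.78
eef_pos: [486.7, 217.7, 195.3]
eef_rot: [3.141, 0.0, 3.088]
wrist_force: [0.8, -0.3, -1.4]
finger_gap: 39.5
clock: 5.45
eef_pos: [591.6, 0.2, 256.5]
eef_rot: [3.141, 0.002, 2.865]
wrist_force: [-0.3, 0.7, -1.7]
finger_gap: 39.8
clock: 6.12
eef_pos: [591.5, 0.4, 256.5]
eef_rot: [3.141, 0.002, 2.866]
wrist_force: [-0.2, 0.2, -1.4]
finger_gap: 39.4
[5.91541746e+02 4.15906951e-01 2.56508566e+02] [3.14121493e+00 1.62649116e-03 2.86553350e+00] 39.40348627126912 6.1167
```

View pics/w2.png

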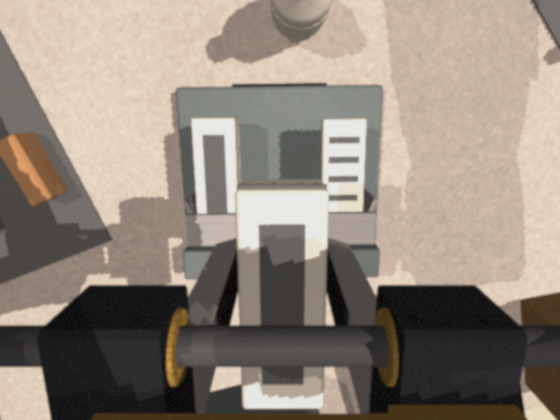

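```bash
python3 - <<'E'
from h import *
w=manip.camera("wrist"); w["extrinsics"]=np.load("w2E.npy"); im=cv2.imread("pics/w2.png")
# base near corners and lip row
for u,z in (((178,89),20),((382,86.5),20),((192,118),85),((236,118),85),((322,119.5),85),((365,119),85),((193,213.5),85),((238,213),85),((321,212),85),((366,212),85)): print(u,np.round(unproj(w,u,z)[:2],1))
g=im.min(axis=2)
for nm,(x0,x1) in (("right",(186,242)),("left",(314,372))):
    sub=(g[105:211,x0:x1]>150).astype(np.uint8)
    sub=cv2.morphologyEx(sub,cv2.MORPH_CLOSE,np.ones((15,15)))
    n,l,st,_=cv2.connectedComponentsWithStats(sub); k=1+st[1:,4].argmax()
    v,u=np.nonzero(l==k); pts=np.array([unproj(w,(a+x0,b+105),85)[:2] for a,b in zip(u,v)],np.float32)
    print(nm,st[k],cv2.minAreaRect(pts),cv2.boxPoints(cv2.minAreaRect(pts)).round(1).tolist())
# held cassette in tool frame: top corners near end, top is at approx TCP-? 
s=manip.read_state()
for u in ((237,190),(328,190),(243,408),(324,407)): print("held",np.round(unproj(w,u,s["eef_pos"][2]+24)[:2],1))
E
```

```text
(178, 89) [473.8 -79.9]
(382, 86.5) [529.7 126.9]
(192, 118) [508.7 -60.7]
(236, 118) [519.5 -22.5]
(322, 119.5) [541.9  51.9]
(365, 119) [552.1  89.4]
(193, 213.5) [593.5 -89.1]
(238, 213) [604.8 -47.4]
(321, 212) [625.6  29.5]
(366, 212) [637.4  71.1]
right [   0   12   56   94 3257] ((554.3947143554688, -55.335697174072266), (50.94514846801758, 87.71353912353516), 72.67249298095703) [[504.8999938964844, -66.5999984741211], [588.7000122070312, -92.69999694824219], [603.7999877929688, -44.099998474121094], [520.0999755859375, -18.0]]
left [   0   13   58   93 4543] ((587.6796875, 60.64383316040039), (53.52907180786133, 85.9193344116211), 74.18478393554688) [[539.0999755859375, 46.599998474121094], [621.7000122070312, 23.200000762939453], [636.2999877929688, 74.69999694824219], [553.5999755859375, 98.0999984741211]]
held [550.1  -7.8]
held [560.5  28.9]
held [654.9 -37.7]
held [6.652e+02 6.000e-01]
```

```bash
python3 -m crank '[{"offset":[-0.007,0.014,-0.01],"spin":0.4},{"offset":[-0.017,0.034,-0.03],"spin":0.4},{"offset":[-0.027,0.054,-0.055],"spin":0.4},{"offset":[-0.035,0.0693,-0.08],"spin":0.4},{"offset":[-0.035,0.0693,-0.11],"spin":0.4},{"offset":[-0.035,0.0693,-0.135],"spin":0.4},{"offset":[-0.035,0.0693,-0.1515],"spin":0.4},{"offset":[-0.035,0.0693,-0.1515],"spin":0.4}]'
python3 - <<'E'
from h import *
p,s=wrist(); b=manip.camera("side"); print(s["eef_pos"],s["eef_rot"])
f=cv2.resize(b["pixels"][125:230,190:310],(480,420),interpolation=cv2.INTER_CUBIC)
im=p["pixels"].copy(); cv2.imwrite("pics/c3.png",cv2.resize(np.hstack([im[:,:,:],cv2.resize(f,(480,420))]),None,fx=.76,fy=.76)[:,:,::-1])
E
```

```text
clock: 6.88
eef_pos: [554.9, 69.6, 101.6]
eef_rot: [-3.14, -0.004, 2.873]
wrist_force: [-0.1, 0.7, -1.3]
finger_gap: 39.6
[554.87010564  69.5831856  101.57855101] [-3.14017219 -0.00363451  2.87252073]
```

View pics/c3.png

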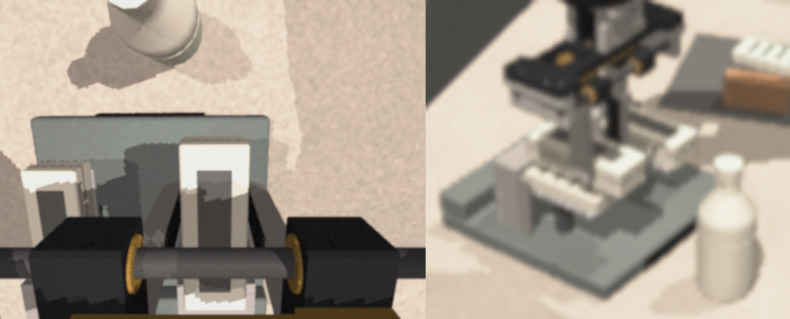

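```bash
python3 -m crank '[{"offset":[0.001,0,-0.006],"spin":0},{"offset":[0.001,0,-0.012],"spin":0},{"offset":[0.001,0,-0.018],"spin":0},{"offset":[0.001,0,-0.024],"spin":0},{"offset":[0.001,0,-0.030],"spin":0},{"offset":[0.001,0,-0.036],"spin":0},{"offset":[0.001,0,-0.042],"spin":0},{"offset":[0.001,0,-0.0446],"spin":0}]'; python3 -m crank '[{"offset":[0,0,0],"spin":0},{"offset":[0,0,0],"spin":0},{"offset":[0,0,0],"spin":0},{"offset":[0,0,0],"spin":0},{"offset":[0,0,0],"spin":0},{"offset":[0,0,0],"spin":0},{"offset":[0,0,0],"spin":0},{"offset":[0,0,0],"spin":0}]'
python3 - <<'E'
from h import *
p,s=wrist(); b=manip.camera("side"); print(s["eef_pos"],s["wrist_force"],s["moment"])
f=cv2.resize(b["pixels"][125:230,190:310],(480,420),interpolation=cv2.INTER_CUBIC)
cv2.imwrite("pics/c4.png",cv2.resize(np.hstack([p["pixels"],f]),None,fx=.76,fy=.76)[:,:,::-1])
E
```

```text
clock: 7.65
eef_pos: [558.3, 69.6, 60.7]
eef_rot: [3.141, 0.003, 2.872]
wrist_force: [0.2, -1.2, 6.2]
finger_gap: 39.6
clock: 8.32
eef_pos: [558.4, 69.5, 60.9]
eef_rot: [3.141, 0.003, 2.872]
wrist_force: [-2.3, -1.5, 6.0]
finger_gap: 39.6
[558.35005762  69.52378361  60.89812906] [-2.28264316 -1.48262197  6.04853523] [-0.08342074  0.53129544 -0.03682108]
```

View pics/c4.png

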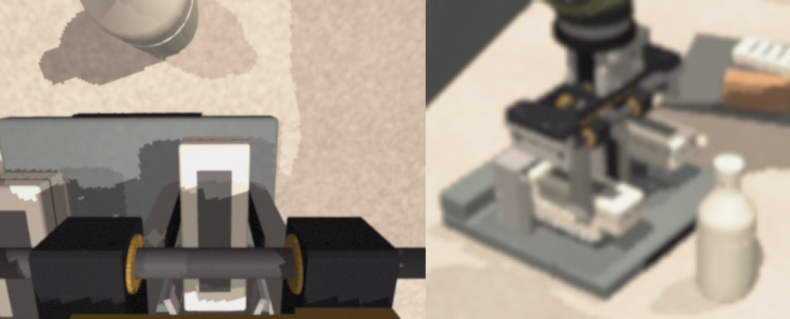

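```bash
python3 -m crank '[{"offset":[0,0,-0.002],"spin":0},{"offset":[0,0,-0.004],"spin":0},{"offset":[0,0,-0.004],"spin":0},{"offset":[0,0,-0.004],"spin":0},{"offset":[0,0,-0.004],"spin":0},{"offset":[0,0,-0.004],"spin":0},{"offset":[0,0,-0.004],"spin":0},{"offset":[0,0,-0.004],"spin":0}]'; python3 -m crank '[{"offset":[0.0034,-0.0009,0],"spin":0},{"offset":[0.0068,-0.0019,0],"spin":0},{"offset":[0.0102,-0.0028,0],"spin":0},{"offset":[0.0136,-0.0037,0],"spin":0},{"offset":[0.017,-0.0047,0],"spin":0},{"offset":[0.0204,-0.0056,0],"spin":0},{"offset":[0.0238,-0.0066,0],"spin":0},{"offset":[0.026,-0.0072,0],"spin":0}]'; python3 -c "
from h import *
s=manip.read_state();print(s['eef_pos'],s['wrist_force'],s['moment'])"
```

```text
clock: 9.08
eef_pos: [558.4, 69.6, 57.1]
eef_rot: [3.141, 0.003, 2.872]
wrist_force: [-3.0, -0.6, 7.1]
finger_gap: 39.4
clock: 9.75
eef_pos: [584.2, 62.4, 57.1]
eef_rot: [3.141, 0.002, 2.872]
wrist_force: [-5.6, 1.2, 6.8]
finger_gap: 39.8
[584.20707362  62.43978069  57.13532389] [-5.55336811  1.15818339  6.79255022] [ 0.19749276  1.14219539 -0.04841569]
```

```bash
python3 -m crank '[{"offset":[0.0005,-0.0001,0],"spin":0},{"offset":[0.001,-0.0003,0],"spin":0},{"offset":[0.0015,-0.0004,0],"spin":0},{"offset":[0.002,-0.0006,0],"spin":0},{"offset":[0.0025,-0.0007,0],"spin":0},{"offset":[0.003,-0.0008,0],"spin":0},{"offset":[0.003,-0.0008,0],"spin":0},{"offset":[0.003,-0.0008,0],"spin":0}]';python3 -m crank '[{"offset":[0.0005,-0.0001,0],"spin":0},{"offset":[0.001,-0.0003,0],"spin":0},{"offset":[0.0015,-0.0004,0],"spin":0},{"offset":[0.002,-0.0006,0],"spin":0},{"offset":[0.0025,-0.0007,0],"spin":0},{"offset":[0.003,-0.0008,0],"spin":0},{"offset":[0.003,-0.0008,0],"spin":0},{"offset":[0.003,-0.0008,0],"spin":0}]'
```

```text
clock: 10.42
eef_pos: [585.1, 62.2, 57.0]
eef_rot: [-3.141, -0.003, 2.872]
wrist_force: [-19.3, 3.2, 14.6]
finger_gap: 39.6
clock: 11.08
eef_pos: [585.3, 62.2, 56.9]
eef_rot: [-3.14, -0.01, 2.873]
wrist_force: [-25.3, 4.7, 18.4]
finger_gap: 40.0
```

```bash
python3 -m crank '[{"offset":[0,0,0],"spin":0},{"offset":[0,0,0],"spin":0},{"offset":[0,0,0],"spin":0},{"offset":[0,0,0],"spin":0},{"offset":[0,0,0],"spin":0},{"offset":[0,0,0],"spin":0},{"offset":[0,0,0],"spin":0},{"offset":[0,0,0],"spin":0}]' 0.62; python3 -m crank '[{"offset":[0,0,0.005],"spin":0},{"offset":[0,0,0.02],"spin":0},{"offset":[0,0,0.05],"spin":0},{"offset":[0,0,0.085],"spin":0},{"offset":[0,0,0.115],"spin":0},{"offset":[0,0,0.14],"spin":0},{"offset":[0,0,0.15],"spin":0},{"offset":[0,0,0.15],"spin":0}]'; python3 - <<'E'
from h import *
p,s=wrist(); a=manip.camera("scene"); print(s["eef_pos"],s["wrist_force"])
b=manip.camera("side"); f=lambda q,u,v:cv2.resize(q["pixels"][v:v+105,u:u+120],(480,420),interpolation=cv2.INTER_CUBIC)
cv2.imwrite("pics/c5.png",cv2.resize(np.hstack([p["pixels"],f(b,190,120)]),None,fx=.76,fy=.76)[:,:,::-1])
E
```

```text
clock: 11.75
eef_pos: [585.3, 62.1, 56.8]
eef_rot: [-3.14, -0.01, 2.873]
wrist_force: [0.1, -1.0, 0.1]
finger_gap: 58.2
clock: 12.42
eef_pos: [586.1, 62.2, 209.2]
eef_rot: [-3.142, -0.006, 2.873]
wrist_force: [0.3, 0.3, -0.0]
finger_gap: 58.7
[586.11001966  62.17092907 209.2474915 ] [ 0.26823431  0.29502878 -0.03437708]
```

View pics/c5.png

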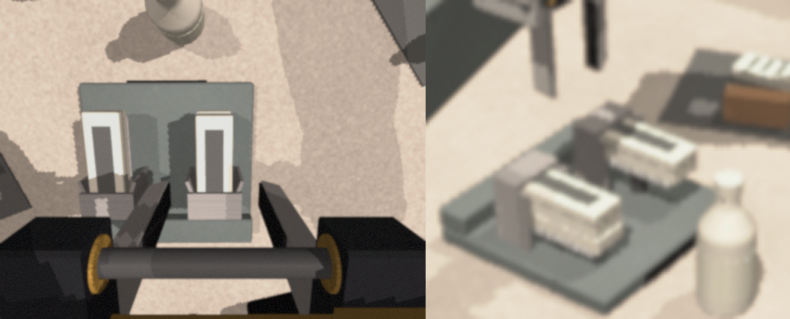

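The left bay is loaded: the windowed cassette sits level under the lip, on top of the thin one (wrist crop near (213,150), side crop near (575,195)). Next is spare_thin.

```bash
python3 -m crank '[{"offset":[-0.005,-0.025,0],"spin":1},{"offset":[-0.013,-0.062,0],"spin":3},{"offset":[-0.021,-0.1,0],"spin":5},{"offset":[-0.029,-0.138,0],"spin":7},{"offset":[-0.037,-0.176,0],"spin":9},{"offset":[-0.045,-0.214,0],"spin":10},{"offset":[-0.053,-0.252,0],"spin":10},{"offset":[-0.061,-0.29,0],"spin":10}]'; python3 -m crank '[{"offset":[-0.007,-0.037,0],"spin":0},{"offset":[-0.014,-0.07,0],"spin":0},{"offset":[-0.02,-0.1,0],"spin":0},{"offset":[-0.024,-0.118,0],"spin":0},{"offset":[-0.024,-0.12,0],"spin":0},{"offset":[-0.024,-0.12,0],"spin":0},{"offset":[-0.024,-0.12,0],"spin":0},{"offset":[-0.024,-0.12,0],"spin":0}]'
python3 - <<'E'
from h import *
p,s=wrist(); save(p,"w6"); print(s["eef_pos"],s["eef_rot"],s["finger_gap"],s["clock"])
for d in manip.masks_of(p,"spare_thin"):
      v,u=np.nonzero(d["mask"])
      pts=np.array([unproj(p,(x,y),19)[:2] for x,y in zip(u,v)],np.float32)
      print(round(d["conf"],2),[np.round(t,1) for t in cv2.minAreaRect(pts)])
E
```

```text
clock: 13.23
eef_pos: [522.5, -229.4, 203.0]
eef_rot: [-3.141, -0.015, 3.048]
wrist_force: [1.3, 0.6, -0.3]
finger_gap: 58.1
clock: 13.9
eef_pos: [498.8, -348.2, 202.4]
eef_rot: [-3.141, -0.016, 3.049]
wrist_force: [0.3, -0.1, -0.5]
finger_gap: 58.3
[ 498.80067198 -348.20820561  202.3940672 ] [-3.1411658  -0.0159832   3.04899188] 58.27891049614245 13.9
0.84 [array([ 510.5, -356.8]), array([ 40.4, 110.4]), np.float64(83.0)]
```

View pics/w6.png

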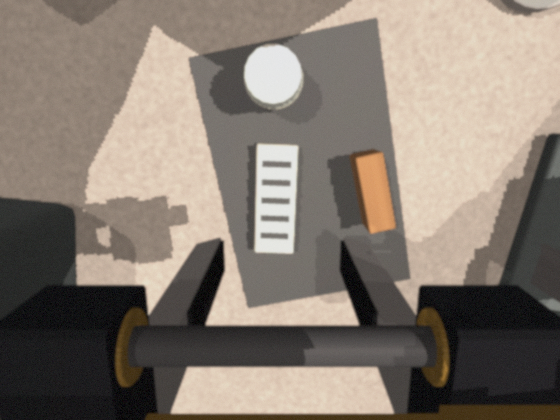

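The cassette with slots is at (276,198), clear of the jar (273,75) and the wooden box (375,192). The fit is 110.4 × 40.4 mm at −7°.

```bash
python3 -m crank '[{"offset":[-0.0032,-0.0068,-0.02],"spin":-1.7},{"offset":[-0.0032,-0.0068,-0.055],"spin":-1.7},{"offset":[-0.0032,-0.0068,-0.09],"spin":-1.7},{"offset":[-0.0032,-0.0068,-0.125],"spin":-1.7},{"offset":[-0.0032,-0.0068,-0.155],"spin":-1.7},{"offset":[-0.0032,-0.0068,-0.178],"spin":-1.7},{"offset":[-0.0032,-0.0068,-0.191],"spin":-1.7},{"offset":[-0.0032,-0.0068,-0.1935],"spin":-1.7}]'; python3 -m crank '[{"offset":[0,0,0],"spin":0},{"offset":[0,0,0],"spin":0},{"offset":[0,0,0],"spin":0},{"offset":[0,0,0],"spin":0},{"offset":[0,0,0],"spin":0},{"offset":[0,0,0],"spin":0},{"offset":[0,0,0],"spin":0},{"offset":[0,0,0],"spin":0}]' 0.3 50
```

```text
clock: 14.67
eef_pos: [495.1, -354.0, 7.2]
eef_rot: [3.141, -0.018, 3.02]
wrist_force: [-0.5, -1.0, 0.8]
finger_gap: 58.1
clock: 15.33
eef_pos: [495.7, -354.4, 8.7]
eef_rot: [-3.141, -0.016, 3.02]
wrist_force: [0.4, 1.6, 7.0]
finger_gap: 39.3
```

```bash
python3 -m crank '[{"offset":[0,0,0.01],"spin":0},{"offset":[0,0,0.03],"spin":0},{"offset":[0,0,0.06],"spin":0},{"offset":[0.001,0.01,0.095],"spin":-1},{"offset":[0.003,0.032,0.12],"spin":-3},{"offset":[0.006,0.062,0.135],"spin":-5},{"offset":[0.01,0.098,0.145],"spin":-7},{"offset":[0.014,0.136,0.15],"spin":-8.5}]'; python3 -m crank '[{"offset":[0.004,0.037,0],"spin":0},{"offset":[0.007,0.072,0],"spin":0},{"offset":[0.01,0.105,0],"spin":0},{"offset":[0.013,0.135,0],"spin":0},{"offset":[0.015,0.158,0],"spin":0},{"offset":[0.0158,0.17,0],"spin":0},{"offset":[0.0158,0.172,0],"spin":0},{"offset":[0.0158,0.172,0],"spin":0}]'; python3 -c "
from h import *
s=manip.read_state();print(s['eef_pos'],s['eef_rot'],s['wrist_force'])"
```

```text
clock: 16.0
eef_pos: [510.0, -217.7, 161.5]
eef_rot: [-3.141, -0.013, 2.869]
wrist_force: [1.0, -0.3, -0.2]
finger_gap: 39.5
clock: 16.67
eef_pos: [525.9, -45.9, 162.0]
eef_rot: [-3.141, -0.012, 2.869]
wrist_force: [-0.5, -0.8, -0.3]
finger_gap: 39.1
[525.87441367 -45.89397812 162.04852245] [-3.14053578 -0.01209719  2.86944712] [-0.50305974 -0.77813083 -0.25416432]
```

```bash
python3 -m crank '[{"offset":[0,0,-0.008],"spin":0},{"offset":[0,0,-0.02],"spin":0},{"offset":[0,0,-0.034],"spin":0},{"offset":[0,0,-0.046],"spin":0},{"offset":[0,0,-0.054],"spin":0},{"offset":[0,0,-0.058],"spin":0},{"offset":[0,0,-0.058],"spin":0},{"offset":[0,0,-0.058],"spin":0}]'
python3 - <<'E'
from h import *
p,s=wrist(); b=manip.camera("side"); print(s["eef_pos"],s["eef_rot"],s["wrist_force"])
f=cv2.resize(b["pixels"][115:220,190:310],(480,420),interpolation=cv2.INTER_CUBIC)
cv2.imwrite("pics/c7.png",cv2.resize(np.hstack([p["pixels"],f]),None,fx=.76,fy=.76)[:,:,::-1])
E
```

```text
clock: 17.33
eef_pos: [526.0, -46.4, 104.3]
eef_rot: [-3.141, -0.012, 2.869]
wrist_force: [0.9, -0.1, -0.9]
finger_gap: 39.4
[525.99727056 -46.35259801 104.27924132] [-3.14052816 -0.0118827   2.86887934] [ 0.94343888 -0.14137913 -0.87012457]
```

View pics/c7.png

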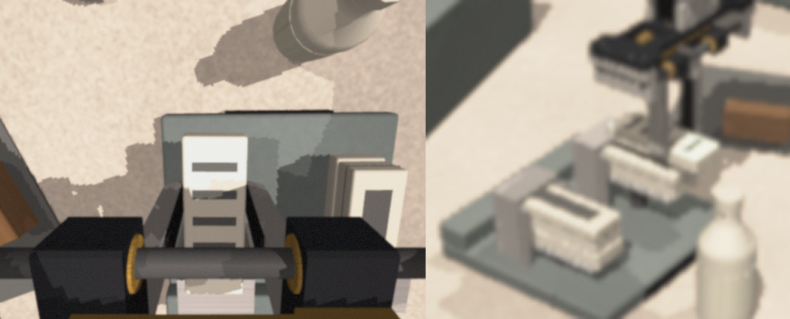

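```bash
python3 -m crank '[{"offset":[0,0,-0.005],"spin":0},{"offset":[0,0,-0.01],"spin":0},{"offset":[0,0,-0.015],"spin":0},{"offset":[0,0,-0.02],"spin":0},{"offset":[0,0,-0.025],"spin":0},{"offset":[0,0,-0.03],"spin":0},{"offset":[0,0,-0.0335],"spin":0},{"offset":[0,0,-0.0335],"spin":0}]'; python3 -m crank '[{"offset":[0,0,0],"spin":0},{"offset":[0,0,0],"spin":0},{"offset":[0,0,0],"spin":0},{"offset":[0,0,0],"spin":0},{"offset":[0,0,0],"spin":0},{"offset":[0,0,0],"spin":0},{"offset":[0,0,0],"spin":0},{"offset":[0,0,0],"spin":0}]'; python3 - <<'E'
from h import *
p,s=wrist(); b=manip.camera("side"); print(s["moment"])
f=cv2.resize(b["pixels"][115:220,190:310],(480,420),interpolation=cv2.INTER_CUBIC)
cv2.imwrite("pics/c8.png",cv2.resize(np.hstack([p["pixels"],f]),None,fx=.76,fy=.76)[:,:,::-1])
E
```

```text
clock: 18.1
eef_pos: [526.3, -46.1, 70.8]
eef_rot: [-3.141, -0.011, 2.869]
wrist_force: [-1.7, 0.1, 7.1]
finger_gap: 39.3
clock: 18.77
eef_pos: [526.3, -46.1, 70.9]
eef_rot: [-3.141, -0.011, 2.869]
wrist_force: [-1.8, -0.3, 7.6]
finger_gap: 39.4
[ 0.04870345  0.55596821 -0.01636801]
```

View pics/c8.png

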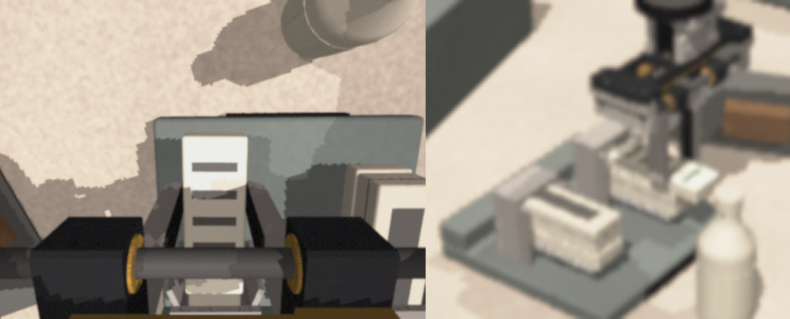

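```bash
python3 -m crank '[{"offset":[0.0034,-0.0009,0],"spin":0},{"offset":[0.0068,-0.0019,0],"spin":0},{"offset":[0.0102,-0.0028,0],"spin":0},{"offset":[0.0136,-0.0037,0],"spin":0},{"offset":[0.017,-0.0047,0],"spin":0},{"offset":[0.0204,-0.0056,0],"spin":0},{"offset":[0.0238,-0.0066,0],"spin":0},{"offset":[0.026,-0.0072,0],"spin":0}]'; python3 -m crank '[{"offset":[0.0005,-0.0001,0],"spin":0},{"offset":[0.001,-0.0003,0],"spin":0},{"offset":[0.0015,-0.0004,0],"spin":0},{"offset":[0.002,-0.0006,0],"spin":0},{"offset":[0.0025,-0.0007,0],"spin":0},{"offset":[0.003,-0.0008,0],"spin":0},{"offset":[0.0035,-0.0009,0],"spin":0},{"offset":[0.0035,-0.0009,0],"spin":0}]'
```

```text
clock: 19.53
eef_pos: [552.2, -53.2, 70.8]
eef_rot: [-3.141, -0.012, 2.869]
wrist_force: [-4.8, 1.8, 8.1]
finger_gap: 39.7
clock: 20.2
eef_pos: [555.4, -53.9, 70.7]
eef_rot: [-3.141, -0.013, 2.87]
wrist_force: [-4.9, 1.1, 6.6]
finger_gap: 39.5
```

```bash
python3 -m crank '[{"offset":[0.0005,-0.0001,0],"spin":0},{"offset":[0.001,-0.0003,0],"spin":0},{"offset":[0.0015,-0.0004,0],"spin":0},{"offset":[0.002,-0.0006,0],"spin":0},{"offset":[0.0025,-0.0007,0],"spin":0},{"offset":[0.003,-0.0008,0],"spin":0},{"offset":[0.0035,-0.0009,0],"spin":0},{"offset":[0.0035,-0.0009,0],"spin":0}]'
```

```text
clock: 20.87
eef_pos: [555.6, -54.1, 69.9]
eef_rot: [-3.14, -0.022, 2.87]
wrist_force: [-25.0, 3.6, 15.8]
finger_gap: 39.2
```

At the stops: the tool stopped moving and Fx reached −25 N. I'll release.

```bash
python3 -m crank '[{"offset":[0,0,0],"spin":0},{"offset":[0,0,0],"spin":0},{"offset":[0,0,0],"spin":0},{"offset":[0,0,0],"spin":0},{"offset":[0,0,0],"spin":0},{"offset":[0,0,0],"spin":0},{"offset":[0,0,0],"spin":0},{"offset":[0,0,0],"spin":0}]' 0.62; python3 -m crank '[{"offset":[0,0,0.005],"spin":0},{"offset":[0,0,0.02],"spin":0},{"offset":[0,0,0.05],"spin":0},{"offset":[0,0,0.085],"spin":0},{"offset":[0,0,0.12],"spin":0},{"offset":[0,0,0.15],"spin":0},{"offset":[0.01,0,0.17],"spin":0},{"offset":[0.02,0.02,0.18],"spin":0}]'; python3 -m crank '[{"offset":[0.005,0.015,0],"spin":0},{"offset":[0.01,0.03,0],"spin":0},{"offset":[0.015,0.035,0],"spin":0},{"offset":[0.015,0.035,0],"spin":0},{"offset":[0.015,0.035,0],"spin":0},{"offset":[0.015,0.035,0],"spin":0},{"offset":[0.015,0.035,0],"spin":0},{"offset":[0.015,0.035,0],"spin":0}]'; python3 - <<'E'
from h import *
p,s=wrist(); b=manip.camera("side"); a=manip.camera("scene"); print(s["eef_pos"],s["wrist_force"],s["clock"]); np.save("w9E",p["extrinsics"]); save(p,"w9")
f=lambda q,u,v:cv2.resize(q["pixels"][v:v+70,u:u+80],(240,210),interpolation=cv2.INTER_CUBIC)
cv2.imwrite("pics/c9.png",np.hstack([p["pixels"],np.vstack([f(b,207,145),f(a,185,180)])])[:,:,::-1])
for n in "oil_bottle slide_box stain_jar block_box wash_bottle".split():
    for q in (a,b): print(n,[(np.round(d["location"]).astype(int).tolist(),round(d["conf"],2)) for d in manip.search_frame(q,n)[:1]])
E
```

```text
clock: 21.53
eef_pos: [555.7, -54.1, 69.9]
eef_rot: [-3.14, -0.022, 2.87]
wrist_force: [-0.1, -0.1, -0.3]
finger_gap: 57.9
clock: 22.2
eef_pos: [576.4, -36.1, 254.0]
eef_rot: [-3.14, -0.017, 2.867]
wrist_force: [0.2, -0.6, 0.1]
finger_gap: 58.1
clock: 22.87
eef_pos: [591.3, -1.7, 254.0]
eef_rot: [-3.14, -0.017, 2.867]
wrist_force: [0.5, -0.0, 0.3]
finger_gap: 58.4
[591.2797882   -1.70520653 254.01478607] [ 0.49595994 -0.04571238  0.28604873] 22.8667
oil_bottle [([546, 380, 58], 0.75)]
oil_bottle [([536, 385, 47], 0.59)]
slide_box [([410, 432, 34], 0.58)]
slide_box [([399, 432, 30], 0.86)]
stain_jar []
stain_jar [([393, -330, 39], 0.59)]
block_box [([515, -248, 30], 0.59)]
block_box [([506, -249, 28], 0.55)]
wash_bottle [([445, 76, 84], 0.77)]
wash_bottle [([427, 87, 68], 0.7)]
```

View pics/c9.png

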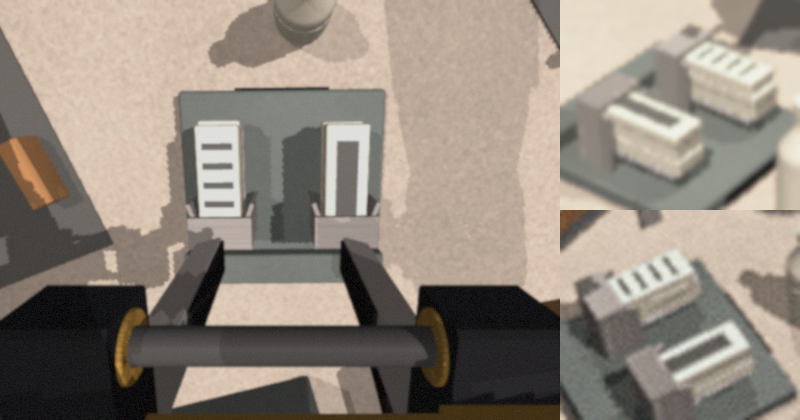

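```bash
python3 -c "
from cell import manip
print(manip.sign_off())"
```

```text
the job is handed in; nothing more can be done
None
```

Both spare cassettes are loaded and the job is handed in at about 23 s of the 58 s allowed. The left bay held the thin stock, so I put spare_thick on top of it; the right bay held the thick stock, so spare_thin went there.

- **Loading:** I pressed each spare down about 4 mm below the lip against 6 to 8 N. I then slid it in until the tool stopped moving and the push rose to about 25 N, which I took as the stops, and let go.
- **Last pictures:** In the wrist, side and scene views both stacks sit level under their lips, with the near ends lined up. I judged home and level by eye; I took no final numeric fit of the cassettes.
- **Bystanders:** All five were found again within about 3 mm of where they started, which is within the detector's error. In the last scene picture the detector missed the stain jar, but the side picture found it in place.
- **Disagreements:** My three estimates of the feeder's position along the slide differed by about 5 mm, so I relied on contact with the stops instead. Pushing also tilted the tool by about 1°, with no visible effect on the cassettes.

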